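# Set the bottle jig with a lock lever of unknown thread

### The arm

A 7-joint arm with a two-finger parallel gripper is mounted at the origin on the work surface. World frame = base frame: x ahead of the robot, y to its left, z up, the work surface at z = 0. Lengths are in m, angles in rad, forces in N, time in s.
With the tool pointing down it reaches from about 0.425 to 0.95 m from the base axis. Payload 4.7 kg.
Tool frame: the origin (TCP) lies between the finger pads; the fingertips stand 25 mm ahead of it and the grasp point (between the pads) lies 6 mm ahead of it; x points along the fingers, z is the direction in which the jaws open and shut, and the axes are right-handed (so a half turn about x gives the same grasp; the last joint's range is limited). The gripper opens to 85 mm and grips with 20 to 120 N. Pads are 22 mm wide; open, the fingers measure 114 mm over their backs; the gripper's body (76 mm by 85 mm) begins 54 mm behind the grasp point. The pads swing forward as they close: fully open they stand 13 mm farther back than shut.
Start: joints at [-1.272, 0.469, -0.049, 1.532, 0.024, 1.141, -0.082], TCP at [0.217, 0.639, 0.256] pointing down, gripper open.
Joint ranges: [-2.59, 2.59], [-0.33, 1.99], [-1.39, 1.29], [0.1, 2.45], [-1.04, 4.18], [0.21, 1.99], [-2.66, 2.66]. Speed limits (rad/s): [2.57, 2.57, 3.14, 3.14, 3.14, 3.14, 3.14].

### API

Orientations are given as a 3x3 rotation matrix whose columns are the frame's x, y, z axes.
In Python, from rig import * gives the robot as it stands. Calls block until the motion is done:
- movep(position, orientation): joint-space move of the TCP to a pose.
- move_l(position, attitude=None, feed=0.15, until_force=None): straight line of the TCP; attitude=None keeps the orientation; feed is the mean speed in m/s. With until_force (N) it stops when the force on the tool has changed by that much, and returns True; else False.
- move_joints(angles): joint-space move.
- command_gripper(opening, newtons=None): finger opening in m; newtons is the grip in N (None keeps the last); returns when the fingers have stopped.
- sleep(seconds).
- inverse_kinematics(position, orientation): joint angles nearest the present ones, or None.
- sense(): the state.
- camera(name): name is "side" or "top" or "wrist"; returns (picture, depth): 384x512x3 uint8, red, green, blue; 384x512 float32, m along the optical axis (not along the pixel's ray), 0 where there is no reading.
- camera_params(name): a dict with "K" (3x3 intrinsics, pixels), "position" and "rotation" of the camera in the world; the wrist camera has in their place "tool_from_camera" (4x4, takes a point from camera to tool coordinates, whose origin is the TCP and whose axes are the tool frame's). Camera axes: x right, y down, z forward; pixel columns grow to the right and rows downward; lengths in m; the calibration is good to about 2 mm. A picture is of the moment at which its call begins: read the wrist's pose just before it. camera_params takes no time and is no camera call.
A pose or a line that the arm cannot do raises Unreachable and nothing moves.
- finish_job(): hands the job in, once; it reports no verdict.
The state is a dict: "time_s": time; "joint_pos": joint angles; "qd": joint speeds; "joint_efforts": joint torques, N m; "position": TCP position; "tcp_rot": TCP orientation; "wrist_force": force on the tool from outside, world axes, zero at the start; "ft_torque": the same for the moment, N m; "finger_gap": finger opening in m.
Only numpy, scipy, OpenCV 4.12 (cv2) and the standard library are available. Lean on these libraries where they do the work, as an engineer would, in place of code of your own. Each camera call takes 0.05 s, during which the arm holds its last target.

### The job

Secure the bottle in the jig: loosen the red lock lever, slide the orange carriage up so that it pushes the bottle snug against the blue head plate, then turn the lever back to where it started to lock the carriage. Nobody knows whether the lever's screw has a left-hand or a right-hand thread: try it gently, and if it feels solid do not force it, turn it the other way, a good quarter turn. Leave the bottle lying in its cradle and the things around the jig alone.

Things in the scene. Friction and masses are not known exactly. Their poses are not given: they have to be found in the camera images.
- jig: Fixed jig, base plate 150 x 480 mm, 12 thick. Origin on the bench; y along the long side from lock block to head plate, z up. In its frame (mm): plate y -220 to 260; blue lock block 64 x 50 at x 0, y -140, top z 98; cradle of two bars of radius 6 at x -22 and 22, z 22, y 0 to 235; blue head plate 90 wide, to z 94, its face to the bottle at y 240
- lever_hub (a point): Point on the vertical turning axis of the red lock lever, half-way up its bar (111 mm above the bench), above the lock block
- lever_tip (a point): Outer end of the red lever bar, half-way up, 110 mm from lever_hub. Straight level bar 16 mm wide, 104 to 118 mm above the bench, free from 21 to 110 mm from the axis; under it beyond the lock block only the base plate, the carriage's 24 mm wide draw bar on the jig's centre line (top at 61 mm) and, if swung to +y of the jig, the carriage (top at 85 mm)
- lever (a joint): Lever angle, 0 at the start (locked, along +x of the jig), positive counter-clockwise from above. One way, hidden and drawn anew each time, loosens it: it gives and turns at a steady 0.5 N m (6 N at 85 mm), to 1.9 rad, and stays where left. The other way it winds up like a stiff spring, about 20 N m per rad, and feels solid. Load it with less than 30 N. Loosened from 1.0 rad; clamps near 0
- carriage (a joint): Position of the orange carriage along +y of the jig, 0 to 0.095 m; starts between 0 and 0.02. Its front face is at y = -20 mm + this value in the jig frame. Clamped while the lever is locked; once loosened it slides with about 2 N friction and stays where it is left
- push_post (a point): On the axis of the black upright post (radius 10 mm, 40 to 100 mm above the bench) on the carriage's -x side, 75 mm above the bench, 75 mm to -x of the jig's centre line. Pushing it along +y of the jig slides the carriage; the space behind it (-y side) is free down to the base plate
- pad_face (a point): Centre of the carriage's front face (facing +y of the jig), 53 mm above the bench, on the bottle's axis. The plate is 75 mm wide and 20 mm thick, from 31 to 85 mm above the bench
- bottle_mouth (a point): Centre of the bottle's mouth, 190 mm from the base along its axis; at the start 10 to 25 mm short of the head plate. The bottle slides along the cradle with a few N
- candle: Bystander: white unlit candle standing upright, 28 mm diameter, 160 mm tall, origin under its centre
- tumbler: Bystander: green cut-glass tumbler standing upright, 72 mm diameter, 95 mm tall, origin under its centre
- spare: Bystander: amber bottle standing upright, 66 mm diameter, 200 mm tall, origin under its centre
- bottle: Green glass bottle 190 mm long, 64 mm diameter, 0.25 to 0.5 kg, lying in the cradle along the jig's y axis, neck towards the head plate. Origin: centre of its flat base, on its axis, 53 mm above the bench; its y axis runs to the mouth
Things that resemble listed ones, but are neither listed nor needed, are in the scene too. What is shaped like the bottle but pink is not meant.

How it is judged:
On the way, in this order (a step that is already met when the one before it is completed fails the run):
1. the lock lever has been turned at least 1.0 rad in the direction that loosens it ((value of joint lever above 1 rad or value of joint lever below -1 rad)), for 0.1 s.
2. the bottle's mouth is within 4 mm of the head plate and the carriage's face within 5 mm of its base, the lever still loose (y of bottle_mouth in the frame of jig above 0.236 m and distance between pad_face and bottle below 0.005 m and (value of joint lever above 0.7 rad or value of joint lever below -0.7 rad)), for 0.2 s.
3. the lever is back within 0.2 rad of its starting angle (value of joint lever between -0.2 and 0.2 rad), for 0.2 s.
At the end, for the whole second after the job is handed in: The bottle lies at rest in the cradle with its mouth within 4 mm of the head plate and the carriage's face within 5 mm of its base, and the lever is at rest within 0.2 rad of its starting (locked) angle (all of step 3 and y of bottle_mouth in the frame of jig above 0.236 m and distance between pad_face and bottle below 0.005 m and linear speed of bottle below 0.01 m/s and velocity of joint lever between -0.05 and 0.05 rad/s); the robot touches nothing.
It fails at once if the lever is forced with more than 30 N (contact force between any of the fingers, the arm and lever above 30 N).
It fails at once if the bottle is lifted more than 15 mm off its cradle (height (world z) of bottle above 0.068 m).
It fails at once if a bystander is moved by more than 20 mm or tipped (distance of any of candle, tumbler, spare from where it was at the start of the episode above 0.02 m or angle between any of candle, tumbler, spare's own z axis and vertical above 0.3 rad).
It also fails if it takes over 61 s, if anything falls off the work surface, if the arm or the gripper's body presses on something with over 40 N, if the wrist force passes 120 N, or if a joint passes its speed limit or range.

## Working session

There is one attempt and no reset: what is moved stays moved. The work goes in short steps, each a Python script; the robot and the scene stay as the last script left them, time stands still between calls to the robot, and variables do not carry over. Pictures are saved under pics/ and viewed, and the job is handed in when it is done.

```bash
mkdir -p pics
python3 - <<'E'
from rig import *
import cv2,numpy as np
s=sense(); print(s["time_s"],s["position"],s["tcp_rot"],s["finger_gap"])
for n in ("top","side"):
    im,d=camera(n); cv2.imwrite(f"pics/{n}0.png",cv2.cvtColor(im,cv2.COLOR_RGB2BGR)); np.savez(f"/tmp/{n}0.npz",im=im,d=d)
    p=camera_params(n); print(n,p)
E
```

```text
0.0 [0.21716156 0.63853983 0.25526499] [[-5.42647252e-04 -9.46748565e-01  3.21973384e-01]
 [-1.91870596e-03  3.21973824e-01  9.46746627e-01]
 [-9.99998012e-01 -1.04022794e-04 -1.99125032e-03]] 0.08520287540384289
top {'K': array([[415.77913993,   0.        , 260.86729653],
       [  0.        , 415.77913993, 193.25180371],
       [  0.        ,   0.        ,   1.        ]]), 'position': array([0.25763346, 0.10239422, 1.61504017]), 'rotation': array([[-0.08457657, -0.9757657 ,  0.20181205],
       [-0.99640526,  0.08380536, -0.01237856],
       [-0.00483436, -0.20213352, -0.97934604]])}
side {'K': array([[455.58943979,   0.        , 254.9859856 ],
       [  0.        , 455.58943979, 185.79241628],
       [  0.        ,   0.        ,   1.        ]]), 'position': array([ 0.0366145 , -0.90850315,  1.23603574]), 'rotation': array([[ 0.8810905 , -0.34561369,  0.32284781],
       [-0.47258662, -0.6167089 ,  0.62954906],
       [-0.01847765, -0.70726325, -0.70670876]])}
```

View pics/top0.png

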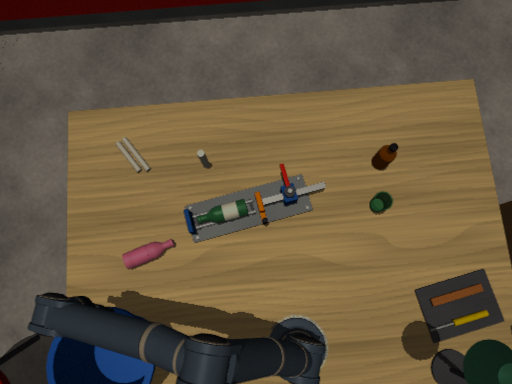

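View pics/side0.png

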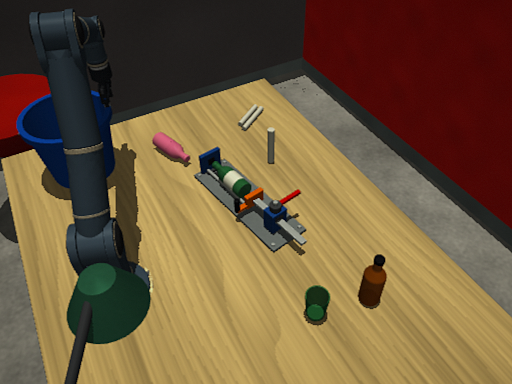

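The top view shows the jig from (190,220) at the head plate to (325,187) at the draw-bar end. The red lever runs from (290,190) to (283,167), the orange carriage is at (262,207) and the black post at about (265,222). Lookalikes:
- **Bottle:** the green one in the cradle (225,212) is the target. The pink one (148,253), amber (384,156), green lampshade (488,362) and green tumbler (381,202) are not.
- **Lever:** the only red bar is at (286,175). The red wall and bin aren't on the bench, and the orange and yellow tools lie in a tray at (457,295).

Next, a close crop and measurements.

```bash
cat > h.py <<'E'
import cv2,numpy as np
from rig import *
def ray(cam,uv,z):
    p=camera_params(cam);K=p["K"];R=p["rotation"];c=p["position"]
    d=R@np.linalg.solve(K,np.array([uv[0],uv[1],1.]))
    return c+d*(z-c[2])/d[2]
def px(cam,X):
    p=camera_params(cam);q=p["K"]@(p["rotation"].T@(np.asarray(X)-p["position"]));return q[:2]/q[2]
E
python3 - <<'E'
from h import *
for n,(a,b,c,d) in {"top":(140,260,170,340),"side":(130,270,180,320)}.items():
    z=np.load(f"/tmp/{n}0.npz");im=z["im"];
    cv2.imwrite(f"pics/{n}crop.png",cv2.resize(cv2.cvtColor(im[a:b,c:d],cv2.COLOR_RGB2BGR),None,fx=4.2,fy=4.2,interpolation=cv2.INTER_NEAREST))
    hsv=cv2.cvtColor(im,cv2.COLOR_RGB2HSV)
    M={"red":((0,180,90),(5,255,255)),"orange":((8,200,120),(16,255,255)),"blue":((105,150,40),(125,255,255))}
    for k,(lo,hi) in M.items():
        m=cv2.inRange(hsv,lo,hi); w=np.zeros_like(m); w[a:b,c:d]=m[a:b,c:d]
        cs,_=cv2.findContours(w,cv2.RETR_EXTERNAL,cv2.CHAIN_APPROX_NONE)
        for q in cs:
            if cv2.contourArea(q)>15: print(n,k,cv2.contourArea(q),cv2.minAreaRect(q),cv2.boxPoints(cv2.minAreaRect(q)).round(1).tolist())
E
```

```text
top red 63.0 ((284.2547302246094, 174.64149475097656), (22.801851272583008, 3.9834558963775635), 74.05460357666016) [[279.20001220703125, 164.1999969482422], [283.0, 163.10000610351562], [289.29998779296875, 185.10000610351562], [285.5, 186.1999969482422]]
top orange 63.5 ((259.0754699707031, 201.26412963867188), (18.95575714111328, 4.670258522033691), 74.05460357666016) [[254.1999969482422, 192.8000030517578], [258.70001220703125, 191.5], [263.8999938964844, 209.6999969482422], [259.3999938964844, 211.0]]
top blue 76.0 ((188.44119262695312, 220.2647247314453), (23.040882110595703, 4.123105525970459), 75.96376037597656) [[183.60000610351562, 209.60000610351562], [187.60000610351562, 208.60000610351562], [193.1999969482422, 230.89999389648438], [189.1999969482422, 231.89999389648438]]
top blue 64.0 ((288.5588684082031, 192.7353057861328), (16.249887466430664, 14.309601783752441), 75.96376037597656) [[279.6000061035156, 186.60000610351562], [293.5, 183.10000610351562], [297.5, 198.89999389648438], [283.6000061035156, 202.39999389648438]]
side red 57.5 ((289.2247314453125, 196.359558105
[... 531 characters left out ...]
.101346969604492), 60.2551155090332) [[243.8000030517578, 195.6999969482422], [260.3999938964844, 186.1999969482422], [262.6000061035156, 190.10000610351562], [246.0, 199.60000610351562]]
side blue 81.5 ((275.15484619140625, 212.16749572753906), (11.32828140258789, 22.086585998535156), 85.91438293457031) [[263.70001220703125, 207.3000030517578], [285.79998779296875, 205.6999969482422], [286.6000061035156, 217.0], [264.5, 218.60000610351562]]
side blue 49.0 ((208.7000274658203, 152.90003967285156), (3.130495071411133, 21.0190372467041), 63.43495178222656) [[198.60000610351562, 156.1999969482422], [217.39999389648438, 146.8000030517578], [218.8000030517578, 149.60000610351562], [200.0, 159.0]]
```

Run:
```python
from h import *
head=ray("top",(188.4,220.3),.094); 
tip=ray("top",(281.1,163.7),.111); hub=ray("top",(291,194),.111)
car=ray("top",(259.1,201.3),.085)
# side
print(head,tip,hub,car)
print("side tip",ray("side",(298.7,190.4),.111),"head",ray("side",(208.7,152),.094))
u=(tip-hub);print(np.linalg.norm(u),np.degrees(np.arctan2(u[1],u[0])))
print(camera_params("wrist"))
```

```text
[0.49242714 0.35814654 0.094     ] [ 0.67376206 -0.00173126  0.111     ] [ 0.55524118 -0.02719098  0.111     ] [0.54284562 0.09224664 0.085     ]
side tip [6.71567927e-01 1.08124579e-04 1.11000000e-01] head [0.48996124 0.35770777 0.094     ]
0.12122456812681462 12.123589327371755
{'K': array([[291.98428974,   0.        , 253.74695068],
       [  0.        , 291.98428974, 195.23484981],
       [  0.        ,   0.        ,   1.        ]]), 'tool_from_camera': array([[-4.23650349e-04, -2.88626910e-01,  9.57441553e-01,
        -1.16595711e-01],
       [-6.19736817e-04, -9.57441379e-01, -2.88627132e-01,
         7.35226085e-02],
       [ 9.99999718e-01, -7.15638766e-04,  2.26747652e-04,
         8.14553334e-04],
       [ 0.00000000e+00,  0.00000000e+00,  0.00000000e+00,
         1.00000000e+00]])}
```

View pics/topcrop.png

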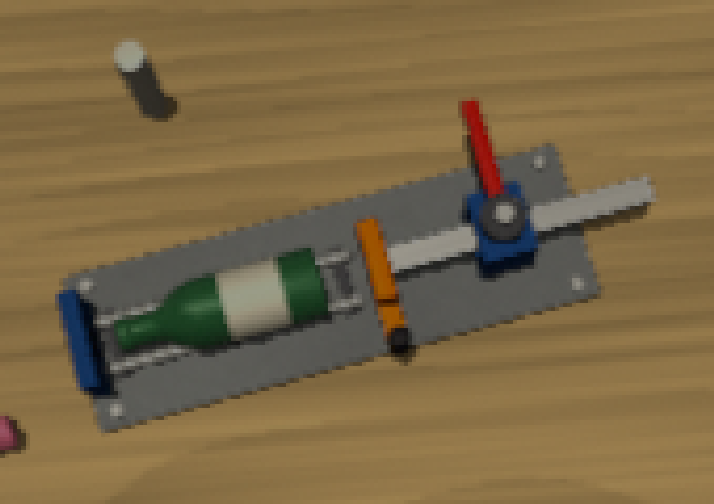

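View pics/sidecrop.png

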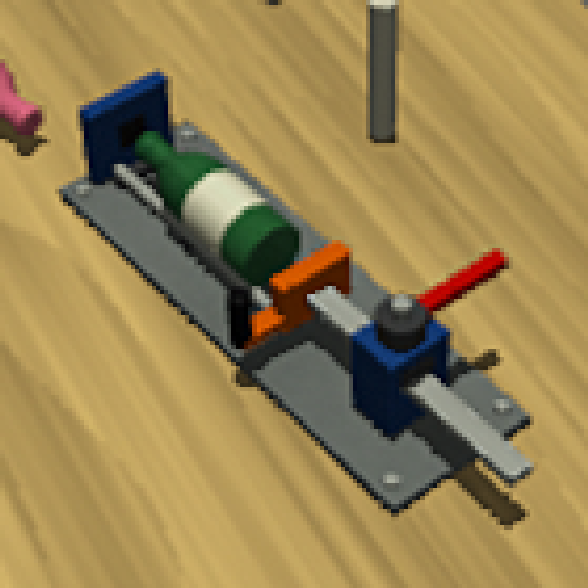

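```bash
cat >> h.py <<'E'
def Rt(a):
    """tool down, jaw axis at world angle a from x"""
    z=np.array([np.cos(a),np.sin(a),0]);x=np.array([0,0,-1.]);return np.column_stack([x,np.cross(z,x),z])
def wcam(s):
    T=np.eye(4);T[:3,:3]=s["tcp_rot"];T[:3,3]=s["position"];return T@camera_params("wrist")["tool_from_camera"]
def wray(C,uv,z):
    K=camera_params("wrist")["K"];d=C[:3,:3]@np.linalg.solve(K,np.array([uv[0],uv[1],1.]));c=C[:3,3]
    return c+d*(z-c[2])/d[2]
E
python3 - <<'E'
from h import *
th=np.radians(11)
for z in (.4,.35):
    try: movep([.48,.12,z],Rt(th+np.pi/2));break
    except Unreachable as e: print(e)
sleep(.3)
s=sense();im,d=camera("wrist");C=wcam(s);np.savez("/tmp/w1.npz",im=im,d=d,C=C)
cv2.imwrite("pics/w1.png",cv2.cvtColor(cv2.resize(im,None,fx=1.5,fy=1.5),cv2.COLOR_RGB2BGR));print(s["time_s"],s["position"],s["joint_pos"])
for a,b in ((0,0),(1.4,1),(-1.4,-1),(.7,0),(-.7,0)):
    h=np.array([.56,-.03]);p=h+.085*np.array([np.cos(th+a),np.sin(th+a)])
    for f in (0,np.pi): print(a,f,inverse_kinematics([*p,.115],Rt(th+np.pi/2+a+f)))
E
```

```text
2.55 [0.47999531 0.12035418 0.39986305] [-0.58633405  0.06203558  0.27279944  1.74943644 -0.01709825  1.33271471
  1.45342445]
0 0 [-0.30742764  0.58263887  0.37218776  1.75775151 -0.26921797  0.85153629
  1.95028587]
0 3.141592653589793 [-0.75624716  0.88834546  1.16353817  1.78272799 -0.9117525   1.12279047
 -0.65423871]
1.4 0 [ 0.4258827   0.58690874 -0.80557023  1.90612087  0.54417761  0.88116673
  2.50689755]
1.4 3.141592653589793 [-0.49999691  0.47514572  0.42649384  1.9601099  -0.27740735  0.76290486
  0.10817714]
-1.4 0 [-0.23447355  0.53781745  0.4728128   1.86890496 -0.3273488   0.81179582
  0.7717965 ]
-1.4 3.141592653589793 [-0.61529124  0.78570443  1.10773403  1.88855422 -0.83516386  1.02277886
 -1.91594301]
0.7 0 [-0.33415748  0.53158083  0.28156331  1.82620764 -0.19555683  0.81079823
  2.50860558]
0.7 3.141592653589793 [-0.52672399  0.57460609  0.55521633  1.83769268 -0.39464379  0.84076363
 -0.45454534]
-0.7 0 [-0.25334803  0.58268345  0.42204347  1.77326335 -0.30459102  0.85046454
  1.37261876]
-0.7 3.141592653589793 [-0.64905319  0.84156512  1.106218    1.79507152 -0.85881649  1.07706064
 -1.29974766]
```

View pics/w1.png

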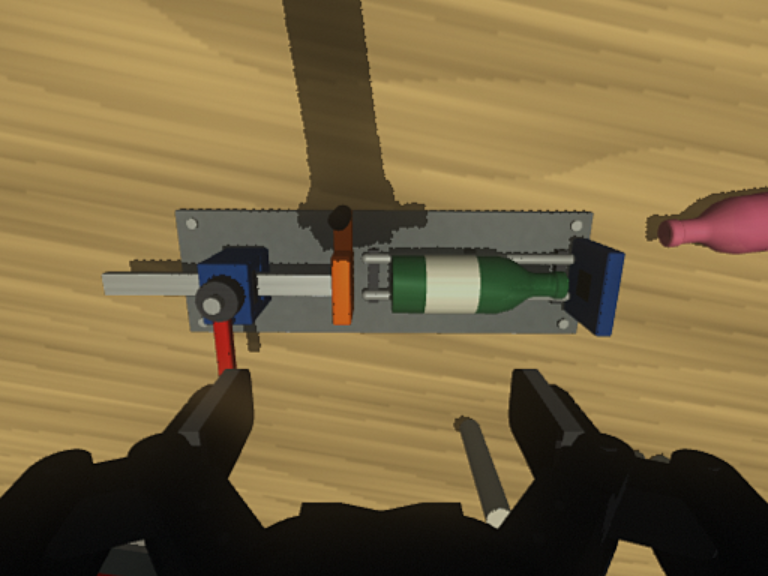

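The wrist view shows the base plate corners at (176,210), (591,213), (577,332) and (190,332), in 1.5x pixels. The hub knob is at (212,304), the lever at (224,345) with its tip hidden by a finger, the orange face at (343,287), the post top at (340,214), the bottle base at (392,284) and the mouth at (567,285).

Run:
```python
from h import *
z=np.load("/tmp/w1.npz");C=z["C"];im=z["im"]
P=[wray(C,np.array(q)/1.5,.012)[:2] for q in ((176,210),(591,213),(577,332),(190,332))]
J=np.array([(-75,-220),(-75,260),(75,260),(75,-220)])/1000.
P=np.array(P); print(P.round(4).tolist(),[np.linalg.norm(P[i]-P[(i+1)%4]).round(4) for i in range(4)])
def fit(J,P):
    a=J-J.mean(0);b=P-P.mean(0);th=np.arctan2((a[:,0]*b[:,1]-a[:,1]*b[:,0]).sum(),(a*b).sum());R=np.array([[np.cos(th),-np.sin(th)],[np.sin(th),np.cos(th)]]);t=P.mean(0)-R@J.mean(0);return th,R,t
th,R,t=fit(J,P);print(np.degrees(th),t,((P-t)@R-J)*1000)
inv=lambda q,zz:((wray(C,np.array(q)/1.5,zz)[:2]-t)@R*1000).round(1)
print("post top",inv((339,213),.1),"face top",inv((353,287),.085),"bottle base",inv((392,284),.075),"mouth",inv((567,285),.053))
print("lever mid at z.118",inv((219,321),.118),inv((230,372),.118))
print("head top",inv((607,250),.094),inv((623,252),.094))
hsv=cv2.cvtColor(im,cv2.COLOR_RGB2HSV);m=cv2.inRange(hsv,(0,180,70),(5,255,255));m[:200]=0;m[255:]=0;m[:,:130]=0;m[:,165:]=0
q=cv2.findNonZero(m)[:,0];print(q.min(0),q.max(0))
# top camera comparisons
it=lambda c,u,zz:((ray(c,u,zz)[:2]-t)@R*1000).round(1)
print("top tip",it("top",(281.1,163.7),.111),it("side",(298.7,190.4),.111),"top head",it("top",(188.4,220.3),.094), it("side",(208.7,152),.094))
np.savez("jig.npz",th=th,R=R,t=t)
# bystanders
print("candle", ray("top",(201,153),.16),it("top",(201,153),.16))
# hub
print("hub world",t+R@[0,-.14])
```

```text
[[0.5051, -0.111], [0.4182, 0.3538], [0.5607, 0.3844], [0.6519, -0.0853]] [np.float64(0.4728), np.float64(0.1457), np.float64(0.4785), np.float64(0.149)]
10.807235171182423 [0.53773074 0.1158198 ] [[ 0.4126285   3.32023158]
 [ 2.23243697 -3.86896086]
 [-2.06095907 -0.48307009]
 [-0.5841064   1.03179937]]
post top [-81.8 -23.1] face top [ -5.1 -12. ] bottle base [-5.6 28.2] mouth [  1.1 221.3]
lever mid at z.118 [  20.1 -140.2] [  74.7 -134.8]
head top [-46.1 237.8] [-44.2 253.8]
[142 214] [154 249]
top tip [ 111.6 -141. ] [ 109.8 -138.8] top head [  0.9 246.5] [ -1.6 246.6]
candle [0.72559552 0.28896768 0.16      ] [217.  134.9]
hub world [ 0.56398148 -0.0216971 ]
```

The jig frame fits the corners to about 4 mm, with yaw 10.8°. Two more cameras put the lever tip at jig (110..112,-140), against (110,-140) expected. I'll straddle the lever with a 42 mm gap at 85 mm radius and probe gently.

```bash
cat >> h.py <<'E'
try:
    _j=np.load("jig.npz");th=float(_j["th"]);RJ=_j["R"];tJ=_j["t"]
except Exception: pass
def W(x,y,z): # jig mm -> world m
    return np.array([*(tJ+RJ@np.array([x,y])/1000),z])
def LP(a,r=85,z=.113): return W(r*np.cos(a),-140+r*np.sin(a),z)
def LR(a): return Rt(th+np.pi/2+a)
def jig(p): return ((np.asarray(p)[:2]-tJ)@RJ*1000).round(1)
E
python3 - <<'E'
from h import *
command_gripper(.042,20)
movep(LP(0,z=.22),LR(0))
sleep(.2)
s=sense();print(s["joint_pos"].round(2),s["finger_gap"]);f0=s["wrist_force"]
im,d=camera("wrist");C=wcam(s);np.savez("/tmp/w2.npz",im=im,d=d,C=C);cv2.imwrite("pics/w2.png",cv2.cvtColor(im,cv2.COLOR_RGB2BGR))
print(move_l(LP(0),feed=.06,until_force=8));sleep(.2)
s=sense();print(s["time_s"],jig(s["position"]),s["position"][2],s["wrist_force"]-f0)
im,d=camera("wrist");cv2.imwrite("pics/w3.png",cv2.cvtColor(im,cv2.COLOR_RGB2BGR))
E
```

```text
[-0.35  0.47  0.42  1.66 -0.21  1.05  1.89] 0.04208006582045077
False
6.55 [  85.1 -140. ] 0.11318201877030422 [-0.05018683  0.24675734  0.9964802 ]
```

View pics/w3.png

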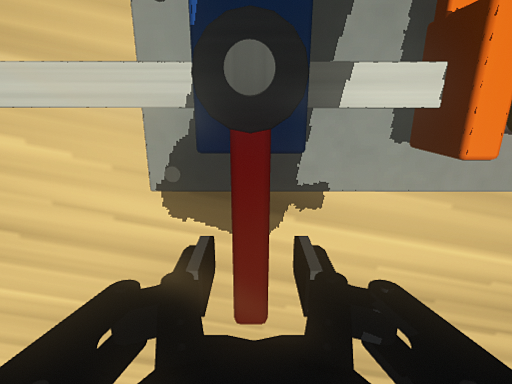

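The fingers at (205,260) and (303,260) straddle the red bar (250,230), nearly centred. Now I'll probe: CCW (+y of the jig) first, slowly.

Run:
```python
from h import *
s=sense();f0=s["wrist_force"]
r=move_l(W(85,-140+26,.113),feed=.02,until_force=10)
s=sense();print(r,s["time_s"],jig(s["position"]),RJ.T@(s["wrist_force"]-f0)[:2])
im,d=camera("wrist");cv2.imwrite("pics/w4.png",cv2.cvtColor(im,cv2.COLOR_RGB2BGR))
```

```text
False 8.05 [  85.1 -114.3] [ 1.89915069 -3.39693056]
```

View pics/w4.png

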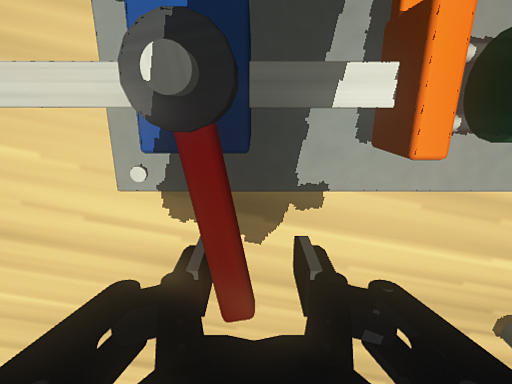

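The lever gave way CCW at about 3–6 N, and the picture shows it turned roughly 0.2 rad, so CCW loosens. I'll continue around the arc.

Run:
```python
from h import *
f0=sense()["wrist_force"]
for a in np.arange(.45,1.56,.15):
    try: r=move_l(LP(a),LR(.62*a),feed=.05,until_force=18)
    except Unreachable as e: print(a,e);break
    s=sense();print(round(a,2),r,s["time_s"],jig(s["position"]),(RJ.T@(s["wrist_force"]-f0)[:2]).round(1),s["joint_pos"][[2,4,6]].round(2))
    if r:break
im,d=camera("wrist");cv2.imwrite("pics/w5.png",cv2.cvtColor(im,cv2.COLOR_RGB2BGR))
```

```text
0.45 False 8.525 [  76.7 -101.8] [-2.   4.7] [ 0.3  -0.22  2.11]
0.6 False 8.9333 [ 70.7 -91.6] [0.1 4.3] [ 0.28 -0.2   2.17]
0.75 False 9.3417 [ 63.1 -81.8] [1.7 3.6] [ 0.25 -0.18  2.24]
0.9 False 9.75 [ 54.1 -72.9] [1.5 4.1] [ 0.23 -0.16  2.3 ]
1.05 False 10.1583 [ 43.8 -65.2] [2.4 4.2] [ 0.2  -0.14  2.37]
1.2 False 10.5667 [ 32.4 -59.2] [2.9 6. ] [ 0.18 -0.12  2.43]
1.35 False 10.975 [ 20.2 -55. ] [2.3 5.5] [ 0.15 -0.1   2.51]
1.5 False 11.3833 [  7.5 -52.8] [3.3 7.7] [ 0.12 -0.08  2.58]
```

View pics/w5.png

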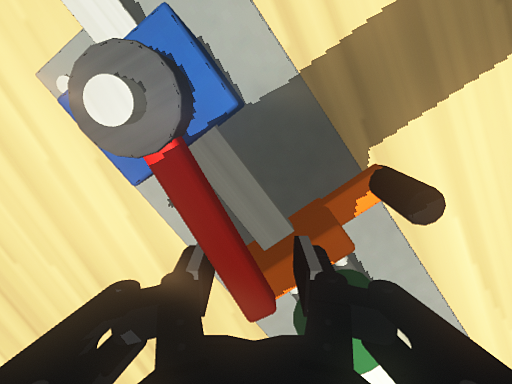

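The view shows the lever swung about 1.4 rad, with the bar running from (165,150) to (260,305), above the draw bar and clear of the carriage. I'll release it, lift, and go behind the post.

Run:
```python
from h import *
move_l(LP(1.40),feed=.05)
move_l(LP(1.40,z=.2),feed=.15)
movep(W(-79,-75,.2),LR(0))
command_gripper(0.0,20)
sleep(.2);f0=sense()["wrist_force"]
s=sense();im,d=camera("wrist");C=wcam(s);np.savez("/tmp/w6.npz",im=im,C=C);cv2.imwrite("pics/w6.png",cv2.cvtColor(im,cv2.COLOR_RGB2BGR))
im2,d=camera("top");cv2.imwrite("pics/top6.png",cv2.cvtColor(cv2.resize(im2[140:260,170:340],None,fx=4,fy=4),cv2.COLOR_RGB2BGR))
print(s["time_s"],jig(s["position"]))
```

```text
13.9833 [-79. -75.]
```

View pics/w6.png

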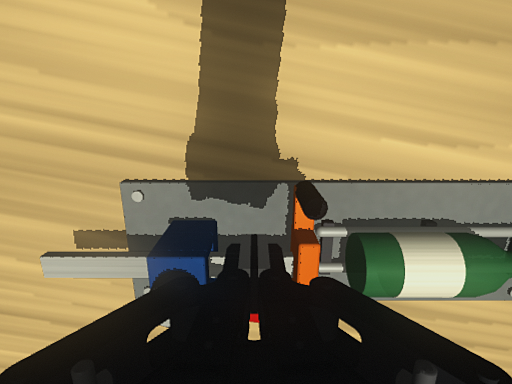

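View pics/top6.png

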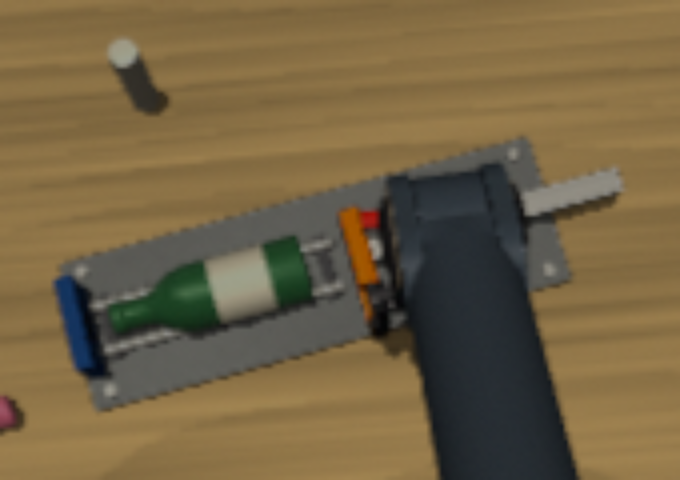

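Run:
```python
from h import *
z=np.load("/tmp/w6.npz");C=z["C"]
for q,zz in (((316,208),.1),((302,186),.04),((307,231),.085),((318,250),.085),((350,262),.06)): print(q,jig(wray(C,q,zz)))
```

```text
(316, 208) [-76.3 -25.4]
(302, 186) [-78.1 -27. ]
(307, 231) [-50.1 -28.5]
(318, 250) [-31.9 -17.9]
(350, 262) [-5.8 20.6]
```

Run:
```python
from h import *
print(move_l(W(-77,-75,.085),feed=.1,until_force=8));sleep(.2)
f0=sense()["wrist_force"]
r=move_l(W(-77,-20,.085),feed=.05,until_force=14)
s=sense();print(r,s["time_s"],jig(s["position"]),(RJ.T@(s["wrist_force"]-f0)[:2]).round(1))
if not r:
    for y in range(-14,31,4):
        r=move_l(W(-77,y,.085),feed=.03,until_force=14)
        s=sense();print(r,s["time_s"],jig(s["position"]),(RJ.T@(s["wrist_force"]-f0)[:2]).round(1))
        if r or np.linalg.norm((s["wrist_force"]-f0)[:2])>14: break
sleep(.3)
s=sense();print((RJ.T@(s["wrist_force"]-f0)[:2]).round(1))
im,d=camera("wrist");C=wcam(s);np.savez("/tmp/w7.npz",im=im,C=C);cv2.imwrite("pics/w7.png",cv2.cvtColor(im,cv2.COLOR_RGB2BGR))
im2,d=camera("top");np.savez("/tmp/top7.npz",im=im2);cv2.imwrite("pics/top7.png",cv2.cvtColor(cv2.resize(im2[140:260,170:340],None,fx=4,fy=4),cv2.COLOR_RGB2BGR))
```

```text
False
False 16.8333 [-76.9 -19.7] [0.4 0.1]
False 17.1833 [-76.9 -13.7] [ 0.4 -0.6]
False 17.4667 [-76.9 -10. ] [ 0.1 -2.9]
False 17.75 [-76.9  -6.4] [ 0.4 -4.1]
False 18.0333 [-76.9  -2.1] [ 0.2 -3.7]
False 18.3167 [-76.9   2. ] [ 0.3 -4.2]
False 18.6 [-77.    6.1] [ 0.1 -3.8]
False 18.8833 [-76.9  10.1] [ 0.9 -3.7]
False 19.1667 [-77.   12.4] [-0.1 -8.7]
False 19.45 [-77.   13.3] [ -1.3 -15.4]
[ -0.7 -15.6]
```

View pics/w7.png

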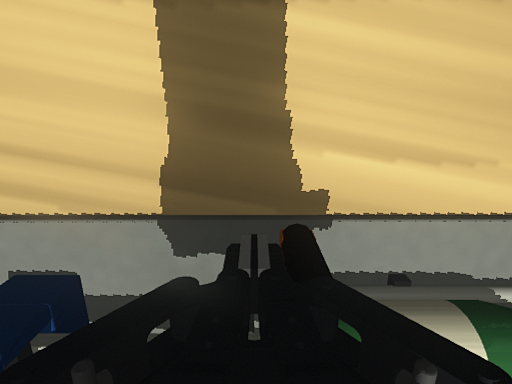

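View pics/top7.png

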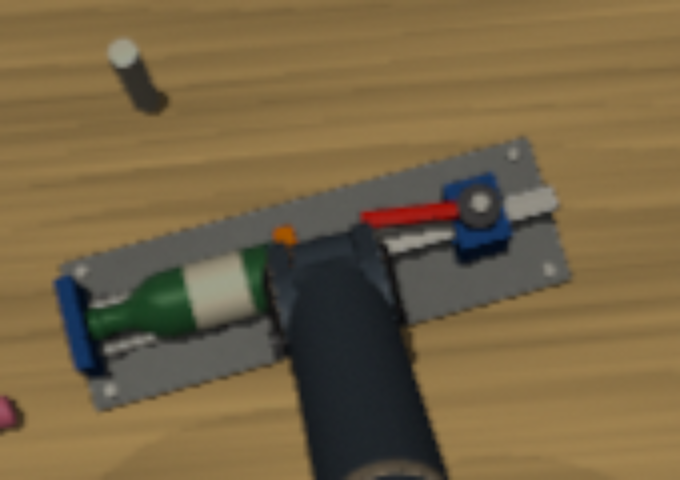

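The top view shows the mouth against the head plate, the carriage against the base, and the lever still swung round. The push ended at a hard stop of about 15 N with the TCP at y=13.3, against about 12 expected. I'll retreat, look, and measure the lever angle.

Run:
```python
from h import *
move_l(W(-77,-30,.085),feed=.08)
move_l(W(-77,-30,.21),feed=.2)
command_gripper(.042,20)
movep(LP(1.35,z=.21),LR(.85)); sleep(.2)
s=sense();im,d=camera("wrist");C=wcam(s);np.savez("/tmp/w8.npz",im=im,C=C);cv2.imwrite("pics/w8.png",cv2.cvtColor(im,cv2.COLOR_RGB2BGR))
print(s["time_s"],s["joint_pos"].round(2))
im=np.load("/tmp/top7.npz")["im"];m=cv2.inRange(cv2.cvtColor(im,cv2.COLOR_RGB2HSV),(0,180,70),(5,255,255));w=np.zeros_like(m);w[140:260,240:340]=m[140:260,240:340]
q=max(cv2.findContours(w,0,2)[0],key=cv2.contourArea);b=cv2.boxPoints(cv2.minAreaRect(q));print(b)
b=b[np.argsort(b[:,0])];T=jig(ray("top",b[:2].mean(0),.111));B=jig(ray("top",b[2:].mean(0),.111));print(T,B,np.arctan2(*(T-B)[::-1]),np.arctan2(T[1]+140,T[0]))
im2,_=camera("side");cv2.imwrite("pics/side8.png",cv2.cvtColor(cv2.resize(im2[130:270,180:320],None,fx=4,fy=4),cv2.COLOR_RGB2BGR))
```

```text
22.925 [-0.37  0.35  0.23  1.85 -0.1   0.96  2.52]
[[260.85364 192.68294]
 [283.68292 190.14635]
 [284.10974 193.98781]
 [261.28046 196.5244 ]]
[ 18.1 -36.8] [   4.5 -120.6] 1.4099078869679138 1.3971746056442973
```

View pics/w8.png

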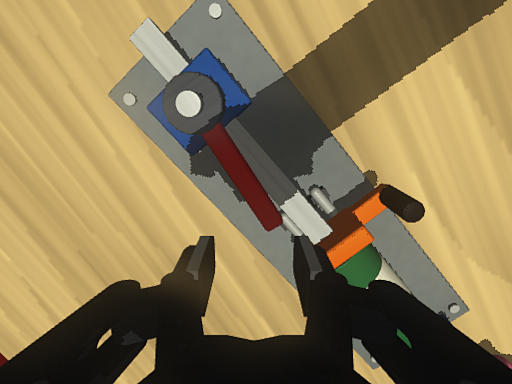

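View pics/side8.png

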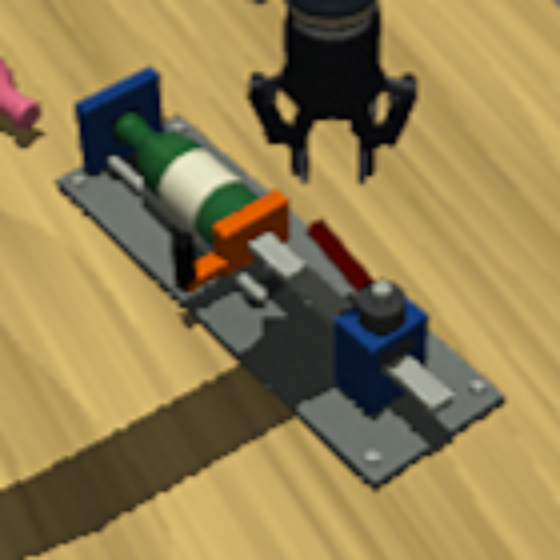

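The lever is at about 1.40 rad and still loose. The side and wrist views show the bottle snug between head plate and carriage. I'll widen the gap a bit, descend over the lever and swing it back.

Run:
```python
from h import *
command_gripper(.056,20)
movep(LP(1.40,z=.2),LR(.88)); sleep(.1)
f0=sense()["wrist_force"]
if move_l(LP(1.40),feed=.08,until_force=7): print("blocked"); raise SystemExit
sleep(.1);f0=sense()["wrist_force"]
for a in np.arange(1.25,-.11,-.15):
    r=move_l(LP(a),LR(max(0,.63*(a+.0))),feed=.05,until_force=16)
    s=sense();print(round(a,2),r,s["time_s"],jig(s["position"]),(RJ.T@(s["wrist_force"]-f0)[:2]).round(1))
    if r:break
im,d=camera("wrist");cv2.imwrite("pics/w9.png",cv2.cvtColor(im,cv2.COLOR_RGB2BGR))
```

```text
1.25 False 25.4167 [ 26.9 -59.3] [0.6 0.1]
1.1 False 25.825 [ 38.6 -64.3] [ 0.3 -0.3]
0.95 False 26.2333 [ 49.4 -71.3] [ 0.9 -1.5]
0.8 False 26.6417 [ 59.2 -79.4] [ 0.6 -0.3]
0.65 False 27.05 [ 67.6 -89. ] [0.5 0. ]
0.5 False 27.4583 [ 74.6 -99.7] [ 1.4 -0.7]
0.35 False 27.8667 [  79.8 -111.2] [ 0.9 -0.9]
0.2 False 28.275 [  83.2 -123.4] [1.  1.1]
0.05 False 28.6833 [  84.8 -136.1] [1.5 1. ]
-0.1 False 29.0917 [  84.4 -149. ] [1.  0.7]
```

View pics/w9.png

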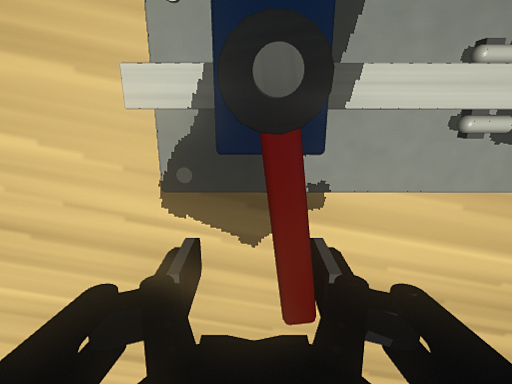

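The lever is now about 0.1 rad from the start, with the bar at (280,135)–(298,320). I'll finish with a small guarded push.

Run:
```python
from h import *
f0=sense()["wrist_force"]
for y in (-152,-155,-157.5,-159.5):
    r=move_l(W(84,y,.113),LR(0),feed=.03,until_force=12)
    s=sense();F=RJ.T@(s["wrist_force"]-f0)[:2];print(y,r,s["time_s"],jig(s["position"]),F.round(1))
    if r: break
im,d=camera("wrist");cv2.imwrite("pics/w10.png",cv2.cvtColor(im,cv2.COLOR_RGB2BGR))
```

```text
-152 False 29.4083 [  84.2 -151.7] [0.3 1.7]
-155 False 29.6583 [  84.2 -154.9] [0.8 2.2]
-157.5 False 29.9083 [  84.1 -157.6] [1.1 1.8]
-159.5 False 30.1583 [  84.1 -159.6] [1.  2.8]
```

View pics/w10.png

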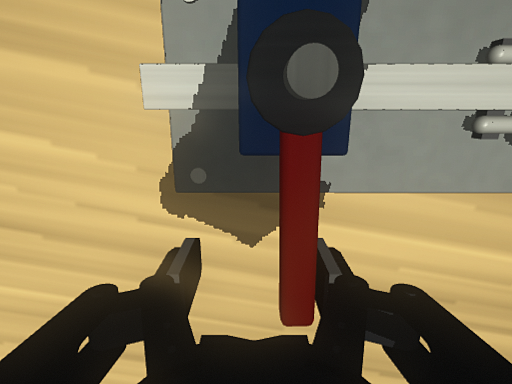

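The bar is parallel to the tool's axis, centre (301,135) to (297,320), so about 0 rad. I'll centre the gap, lift away and check.

Run:
```python
from h import *
move_l(W(84,-142,.113),LR(0),feed=.06)
move_l(W(84,-142,.3),feed=.2)
movep([.45,.10,.42],LR(0)); sleep(.3)
s=sense();im,d=camera("wrist");C=wcam(s);np.savez("/tmp/w11.npz",im=im,C=C)
cv2.imwrite("pics/w11.png",cv2.cvtColor(cv2.resize(im,None,fx=1.5,fy=1.5),cv2.COLOR_RGB2BGR));print(s["time_s"])
im,_=camera("top");cv2.imwrite("pics/top11.png",cv2.cvtColor(cv2.resize(im[140:260,170:340],None,fx=4,fy=4),cv2.COLOR_RGB2BGR))
im,_=camera("side");cv2.imwrite("pics/side11.png",cv2.cvtColor(cv2.resize(im[130:270,180:320],None,fx=4,fy=4),cv2.COLOR_RGB2BGR))
m=cv2.inRange(cv2.cvtColor(im,cv2.COLOR_RGB2HSV),(0,180,70),(5,255,255));w=np.zeros_like(m);w[130:270,180:320]=m[130:270,180:320]
q=max(cv2.findContours(w,0,2)[0],key=cv2.contourArea);r=cv2.minAreaRect(q);print(r)
b=cv2.boxPoints(r);b=b[np.argsort(b[:,0])];print(jig(ray("side",b[2:].mean(0),.111)),jig(ray("side",b[:2].mean(0),.111)))
```

```text
33.0333
((289.576904296875, 196.11537170410156), (4.160251617431641, 21.355958938598633), 56.3099365234375)
[ 109.8 -137.5] [  26.  -140.1]
```

View pics/w11.png

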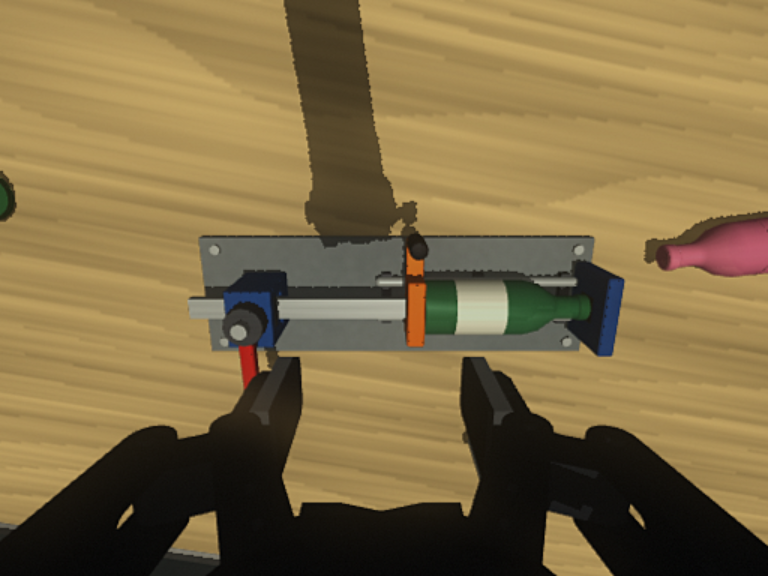

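View pics/side11.png

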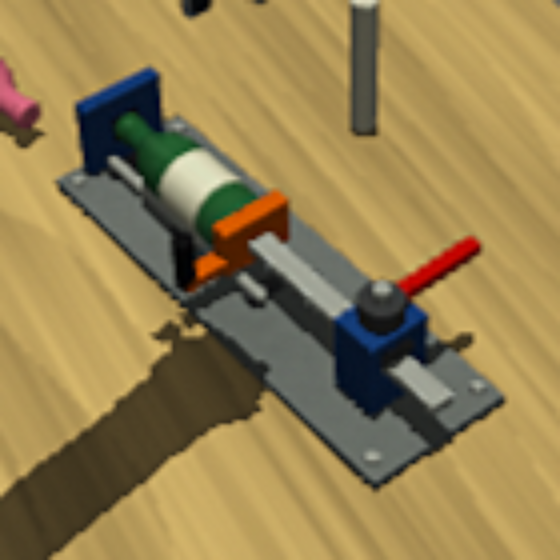

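Run:
```python
from h import *
C=np.load("/tmp/w11.npz")["C"]
for n,q,z in (("face",(426,315),.085),("mouth",(591,308),.055),("head bottom face",(578,320),.03)): print(n,jig(wray(C,np.array(q)/1.5,z)))
finish_job()
```

```text
face [-0.8 50.6]
mouth [  1.6 244.8]
head bottom face [ 25.6 243.6]
the job is handed in; nothing more can be done
```

I carried out the whole task and handed the job in at about 33 s of the 61 s allowed; no verdict was reported.

**What I did**
- **Loosening:** I straddled the red lever with the open fingers and tried it counter-clockwise. It gave at about 3–6 N, so that way loosens, and I turned it to about 1.40 rad.
- **Pushing:** I pushed the black post along +y of the jig until it came up against a firm stop of about 15 N.
- **Locking:** I swung the lever back, lifted clear and moved the arm away.

**Last checks**

| Check | Measured | Expected |
|---|---|---|
| Carriage face, jig y | 50.6 mm | 50 mm when snug |
| Bottle mouth, jig y | 244.8 mm | 240 mm (head plate face) |
| Lever angle | about 0.03 rad | within 0.2 rad of 0 |

- **Disagreement:** the mouth reading is 5 mm past the head plate, which it cannot be. The head plate's own face read 243.6 mm in the same picture, so my measurements there run a few mm high. The mouth is therefore touching the plate, as far as I can measure.
- **Bottle and bystanders:** the pictures show the bottle lying in its cradle. The candle stands upright where it was in the last side view. My last look at the tumbler and amber bottle was only the first pictures, but the arm stayed away from them.

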